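# Tip out the bearing balls and hold the magnifier over them

### The job

The balls of a dismantled bearing are to be looked over: tip all four out of the aluminium cup into the steel dish, pouring low (from no more than a hand's breadth above the dish, so that they are not nicked), then stand the empty cup upright on the bench beside the dish and let go of it. Then draw the hand magnifier out of its leaning stand and turn it so that its lens lies level over the middle of the dish, about 10 cm above the bench, clear of everything; finish while still holding it there. Leave the other tools and rings where they lie, and do not knock the magnifier against the dish.

Things in the scene. Friction and masses are not known exactly. Their poses are not given: they have to be found in the camera images.
- cup: round open aluminium cup, upright on the bench left of the dish: 58 mm tall, 66 mm across outside at the rim, 56 at the foot (about 64 at 40 mm height), some 44 mm inside at the bottom, wall 3 to 6 mm, 60 to 100 g. Origin: centre of its underside, z up its axis. The balls roll out only when it is tipped well past level, some 105 degrees from upright
- ball1: steel bearing ball, 15 mm diameter, 14 g; origin at its centre; starts in the cup
- ball2: steel bearing ball, 15 mm diameter, 14 g; origin at its centre; starts in the cup
- ball3: steel bearing ball, 15 mm diameter, 14 g; origin at its centre; starts in the cup
- ball4: steel bearing ball, 15 mm diameter, 14 g; origin at its centre; starts in the cup
- dish: round stainless parts dish on a black rubber foot, fixed to the bench: 148 mm across, 32 mm high at the rim. Origin: centre of its underside on the bench, z up. Floor flat in the middle (62 mm across, 10 mm above the bench), then coned up to the rim, so balls run to the middle
- stand: magnifier stand, fixed: dark steel base plate 90 x 64 x 13 mm, with a black sleeve (24 x 28 mm outside) leaning 35 degrees from upright towards the stand's +x, which points away from the robot (yaw -0.35 to 0.5). Origin: centre of underside, z up. Socket floor at (-16, 0, 20) mm; socket 45 mm deep along (sin 35, 0, cos 35 deg), inside 17 mm in the leaning plane by 21 mm along y
- magnifier: hand magnifier, 180 mm long, 70 to 120 g, handle down in the socket (45 mm deep). Origin: middle of the handle's butt end; z along the handle to the lens; x square to the lens (level lens = x upright, either way up); y across the handle in the lens plane. Black handle 14 mm (x) by 18 mm (y), 99 mm long; steel neck 10 mm thick; round steel lens rim 66 mm across, 8 mm thick
- grip (a point): on the magnifier's handle, 75 mm from the butt, in the middle of the bare part of the handle between socket and lens: a place to grip it across y (18 mm). Tall fixed gauges stand on the bench to the right of the stand, beyond y = -0.32 m and up to 0.54 m high: keep the arm clear of them
- lens (a point): centre of the magnifier's lens, 147 mm from the butt along z and so 72 mm from the grip point
- loupe: loose bystander: black eyepiece loupe, 37 mm across, 28 mm high; origin at the centre of its underside
- plug_gauge: loose bystander: plug gauge with black handle, 108 mm long (y), 19 mm thick; origin at the centre of its underside
- spanner: loose bystander: open-end spanner lying flat, 151 mm long (y), 6 mm thick; origin at the centre of its underside. Behind it stands a fixed green drawer cabinet 150 mm high, x > 0.66 m and y from 0.11 to 0.37 m with its open drawer
Not all that is in view belongs to the job. Leave any purple look-alike of the cup alone.

How it is judged:
By the outcome, as a careful person would: the job done as asked, in the order asked, and still so for the second after the job is handed in, while the arm keeps its last pose, push and grip.
It also fails if it takes over 72 s, if anything falls off the work surface, if the arm or the gripper's body presses on something with over 40 N, if the wrist force passes 120 N, or if a joint passes its speed limit or range.

### The arm

A 6-joint arm with a two-finger parallel gripper is mounted at the origin on a cart in front of the work surface, level with it; the furniture and walls round the work are solid. World frame = base frame: x ahead of the robot, y to its left, z up, the work surface at z = 0. Lengths are in mm, angles in rad, forces in N, time in s.
With the tool pointing down it reaches from about 250 to 725 mm from the base axis. Payload 4 kg.
Tool frame: the origin (TCP) lies at the very end of the fingers, on their centre line; the grasp point (between the pads) lies 19 mm behind it; z points along the fingers, y is the line along which they close (so a half turn about z gives the same grasp; the last joint's range is limited). The gripper opens to 85 mm and grips with 20 to 120 N. Pads are 22 mm wide; open, the fingers measure 114 mm over their backs; the gripper's body (76 mm by 85 mm) begins 54 mm behind the grasp point. The pads swing forward as they close: fully open they stand 13 mm farther back than shut.
Start: joints at [-1.177, 0.241, 0.005, 1.335, 0, 1.571], TCP at [191.848, -461.729, 231.306] pointing down, gripper open.
Joint ranges: [-2.72, 2.72], [-1.05, 1.87], [-1.09, 1.28], [-1.99, 2.15], [-1.42, 1.44], [-3.14, 3.14]. Speed limits (rad/s): [2.79, 2.79, 3.14, 3.14, 3.14, 3.14].

### API

Orientations are given as a 3x3 rotation matrix whose columns are the frame's x, y, z axes.
In Python, from workcell import monitor, viewer, manip gives the robot as it stands. The module is installed in compiled form; this text tells all that it offers.
- The arm moves only by the tool arm_command, never from a script. Its argument "commands" is one flat list of numbers, 6 for each row, row after row: the shift along the tool's x, y, z in cm, then the turn, a rotation vector about the tool's x, y, z in degrees. In form: [dx, dy, dz, rx, ry, rz, dx, dy, dz, rx, ry, rz, ...]. A call has 1 to 20 rows; each row shifts and turns the commanded pose from where the row before left it, along the tool's axes as they then stand; what a row does not reach is not made up. A row lasts 1/12 s, in which the tool goes at most 41.7 mm and 7.16 degrees, less where a joint would pass 70% of its speed; a pose out of reach is approached as far as the arm can. A call is refused whole if a number of a shift passes 4.17 or a number of a turn 7.16, either way. A call with a gripper value outside its range is refused whole. "fingers" is the closure, from 0 (fully open) to 1 (shut), set as the call begins (left out, the last holds). The fingers move at their own pace and stop on an object; "newtons" is the grip in N (left out, the last holds). Time passes only in rows, so rows that do not move let the fingers close. It gives the time, the measured TCP pose, the force, the opening and the grip force at its end, in the units of the state.
- monitor.sense(): the state, without advancing time (a new reading comes with each control period).
- viewer.camera(name): name is "side" or "top" or "wrist"; returns the picture (420x560x3 uint8, red, green, blue); there is no depth.
- viewer.calibration(name): a dict with "vertical_fov" (degrees; the focal length in pixels is half the picture's height over the tangent of half this angle, whatever the lens; pixels are square), "cx", "cy" (the principal point, pixels), "R" (3x3) and "t" (3): a world point X has camera coordinates R X + t. Camera axes: x right, y down, z forward; pixel columns grow to the right and rows downward; lengths in mm; the calibration is good to about 2 mm. A picture is of the moment at which its call begins: read the wrist's pose just before it. calibration takes no time and is no camera call; for the wrist camera it gives the pose at the moment of the call.
- manip.close_job(): hands the job in; it is judged then, once.
The state is a dict: "time_s": time; "q": joint angles; "qvel": joint speeds; "joint_torque": joint torques, N m; "tcp_pos": TCP position; "eef_rot": TCP orientation; "force": force on the tool from outside, world axes, zero at the start; "ft_torque": the same for the moment, N m; "grip_width": finger opening in mm; "grasp_force": force on a finger pad.
Only numpy, scipy, OpenCV 4.12 (cv2) and the standard library are available. Lean on these libraries where they do the work, as an engineer would, in place of code of your own. Each camera call takes 0.05 s, during which the arm holds its last target. There are 200 camera calls.

## Working session

There is one attempt and no reset: what is moved stays moved. The work goes in short steps, Python scripts to look and compute and a tool call to move; the robot and the scene stay as the last step left them, time stands still between calls to the robot, and variables do not carry over. Pictures are saved under pics/ and viewed, at most 10 in all, crops included, and the job is handed in when it is done.

Besides the shell and the picture viewer there is one more tool, called after "Call:" as name(argument=value, ...), one argument or row to a line, values as JSON. arm_command: Moves the arm, as the interface text tells. Its arguments: {"type":"object","properties":{"commands":{"type":"array","items":{"type":"number"}},"fingers":{"type":"number"},"newtons":{"type":"number"}},"required":["commands"]}

```bash
mkdir -p pics; cat > h.py <<'E'
from workcell import monitor, viewer, manip
import numpy as np, cv2
def cal(n):
    c=viewer.calibration(n); f=210/np.tan(np.radians(c["vertical_fov"])/2)
    return f,c["cx"],c["cy"],np.array(c["R"]),np.array(c["t"])
def ray(C,u,v):
    f,cx,cy,R,t=C; d=R.T@np.array([(u-cx)/f,(v-cy)/f,1]); return -R.T@t,d/np.linalg.norm(d)
def onz(C,u,v,z):
    o,d=ray(C,u,v); return o+d*(z-o[2])/d[2]
def proj(C,X):
    f,cx,cy,R,t=C; p=R@np.array(X,float)+t; return p[0]/p[2]*f+cx,p[1]/p[2]*f+cy
def tri(C1,p1,C2,p2):
    o1,d1=ray(C1,*p1);o2,d2=ray(C2,*p2)
    s=np.linalg.lstsq(np.c_[d1,-d2],o2-o1,rcond=None)[0]
    a=o1+d1*s[0];b=o2+d2*s[1]; return (a+b)/2,np.linalg.norm(a-b)
E
python3 - <<'E'
from h import *
ims=[]
for n in("top","side"):
    im=viewer.camera(n); cv2.imwrite(f"pics/{n}0.png",im[:,:,::-1]); 
    C=cal(n); print(n,C[0],C[1:3],-C[3].T@C[4]); print(C[3].round(3))
s=monitor.sense(); print(s["time_s"],s["tcp_pos"],np.round(s["eef_rot"],3),s["grip_width"])
E
```

```text
top 453.2821430525273 (276.8614294864785, 209.86102813676283) [ 538.66719751   61.60400831 1125.56087926]
[[-0.014 -1.     0.015]
 [-0.999  0.013 -0.045]
 [ 0.045 -0.016 -0.999]]
side 424.6432528359443 (276.82762505621986, 208.51378938588064) [554.5606262  695.78796965 687.87783138]
[[-0.996 -0.083  0.017]
 [-0.069  0.673 -0.736]
 [ 0.05  -0.735 -0.677]]
0.1 [ 191.64841317 -461.20610344  230.50703157] [[ 0.923  0.384 -0.001]
 [ 0.384 -0.923  0.002]
 [ 0.    -0.002 -1.   ]] 85.0702509726945
```

View pics/top0.png

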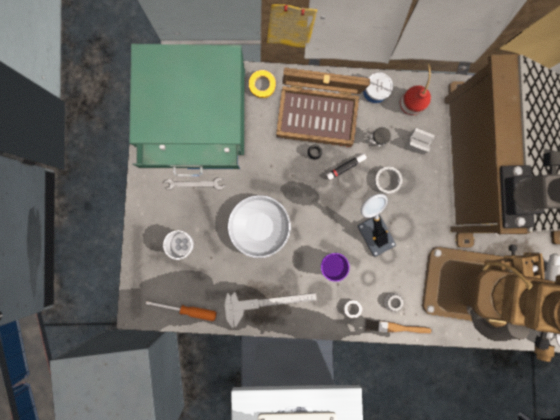

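View pics/side0.png

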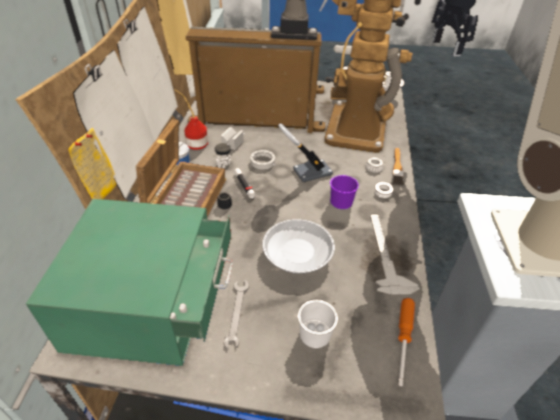

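The top view shows the aluminium cup with balls at (178,245), the dish at (259,226), the stand at (378,236) with its lens at (375,206), and a purple look-alike cup at (335,267). The side view shows the cup at (317,322), the dish at (298,248) and the magnifier from (320,165) to (287,130). The cup candidates are silver (178,245) and purple (335,267). The silver one fits: it is left of the dish (+y), holds balls and isn't purple.

```bash
python3 - <<'E'
from h import *
T=cv2.imread("pics/top0.png");S=cv2.imread("pics/side0.png")
CT,CS=cal("top"),cal("side")
def blob(im,box,thr,name):
    x0,y0,x1,y1=box; g=im[y0:y1,x0:x1].min(2)
    m=(g>thr).astype(np.uint8)
    cs=cv2.findContours(m,cv2.RETR_EXTERNAL,cv2.CHAIN_APPROX_NONE)[0]
    c=cv2.convexHull(max(cs,key=cv2.contourArea))+np.array([x0,y0])
    e=cv2.fitEllipse(c); print(name,thr,np.round(e[0],1),np.round(e[1],1),round(e[2])); return e
for thr in(150,170,190):
    for nm,box,z in(("cup",(155,222,202,268),58),("dish",(215,185,303,265),32),("lens",(360,190,392,219),130)):
        e=blob(T,box,thr,nm); print("   ",onz(CT,*e[0],z).round(1), "diam",np.round(np.array(e[1])/CT[0]*(1125-z),1))
    blob(S,(275,118,306,150),thr,"sidelens")
a=cv2.resize(T[215:275,150:210],(390,390),interpolation=cv2.INTER_CUBIC)
b=cv2.resize(T[190:260,345:405],(390,455),interpolation=cv2.INTER_CUBIC)
c=cv2.resize(S[110:185,270:340],(390,418),interpolation=cv2.INTER_CUBIC)[:,:390]
o=np.zeros((600,800,3),np.uint8)
o[:300,:300]=cv2.resize(a,(300,300));o[:455,400:790]=b;o[300:600,:280]=cv2.resize(c,(280,300))
cv2.imwrite("pics/crop1.png",o)
E
```

```text
cup 150 [178.1 244.4] [30.3 31.2] 79
    [508.3 276.8  58. ] diam [71.3 73.6]
dish 150 [268.8 228.1] [68.2 83.9] 98
    [543.8  64.   32. ] diam [164.4 202.3]
lens 150 [378.  207.6] [27.3 44.4] 43
    [ 585.1 -177.7  130. ] diam [59.9 97.4]
sidelens 150 [287.1 137.9] [25.7 35.8] 11
cup 170 [177.9 244.5] [28.9 30.4] 77
    [508.  277.4  58. ] diam [68.1 71.4]
dish 170 [259.  226.3] [62.5 62.6] 164
    [548.5  87.5  32. ] diam [150.8 151. ]
lens 170 [374.8 206.3] [19.9 29.8] 43
    [ 588.2 -170.7  130. ] diam [43.8 65.5]
sidelens 170 [288.6 133.4] [ 4.4 25.9] 134
cup 190 [173.5 244.2] [20.5 25.8] 5
    [509.  287.6  58. ] diam [48.2 60.8]
dish 190 [253.9 225.6] [51.2 59.5] 11
    [550.2  99.8  32. ] diam [123.5 143.6]
lens 190 [374.5 206.2] [18.  29.3] 41
    [ 588.4 -170.1  130. ] diam [39.6 64.4]
sidelens 190 [288.3 132.9] [ 2.5 24.1] 134
```

View pics/crop1.png

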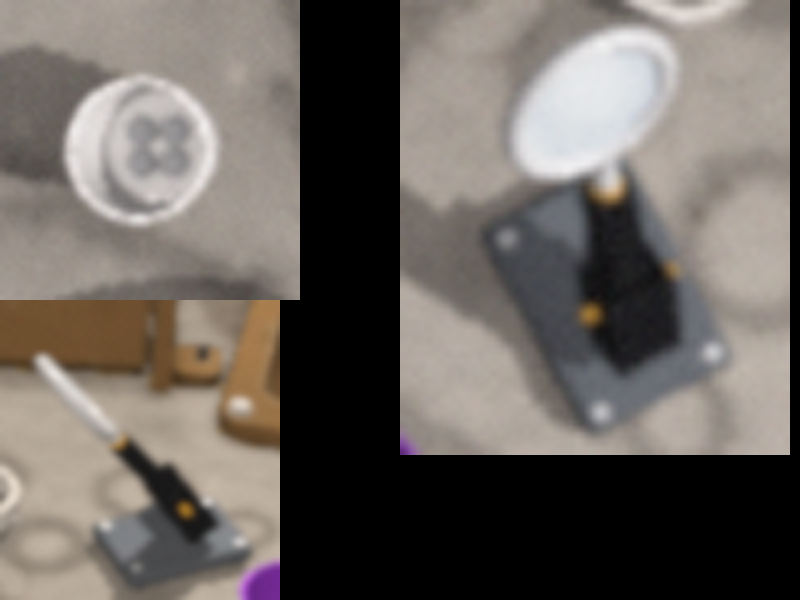

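The crop confirms the silver cup holds four balls at top (178,245). It also shows the lens, its collar at about (377,219) and the black sleeve on the stand plate. I'll triangulate the magnifier, stand and cup next.

```bash
python3 - <<'E'
from h import *
T=cv2.imread("pics/top0.png");S=cv2.imread("pics/side0.png")
CT,CS=cal("top"),cal("side")
L,e=tri(CT,(374.7,206.2),CS,(288.8,133.6)); print("lens",L.round(1),e)
K,e=tri(CT,(377,218.9),CS,(300.2,145.8)); print("collar",K.round(1),e)
# stand plate screws (z=13): crop coords
pts=[(507,237),(712,352),(600,410)]
P=[onz(CT,(x-400)/6.5+345,y/6.5+190,13) for x,y in pts]; print(np.round(P,1))
v=P[0]-P[2]; w=P[1]-P[2]; print("yaw",np.arctan2(v[1],v[0]),np.arctan2(-w[0],w[1])+np.pi, "len",np.linalg.norm(v),np.linalg.norm(w),"ctr",(P[0]+P[1])/2)
d=L-K; print("axis",d,"lean",np.degrees(np.arctan2(np.hypot(d[0],d[1]),d[2])),"yaw",np.arctan2(d[1],d[0]))
for thr in(150,165,180):
    x0,y0,x1,y1=292,297,344,352
    g=S[y0:y1,x0:x1].min(2); m=(g>thr).astype(np.uint8)
    c=max(cv2.findContours(m,0,1)[0],key=cv2.contourArea)+np.array([x0,y0])
    b=cv2.boundingRect(c); print(thr,b)
# predicted outlines
for cx,cy in((508,278),(508,280)):
    q=[proj(CS,(cx+33*np.cos(a),cy+33*np.sin(a),58)) for a in np.linspace(0,6.28,60)]
    q=np.array(q);print("pred side rim",q.min(0).round(1),q.max(0).round(1), "foot bottom",max(proj(CS,(cx+28*np.cos(a),cy+28*np.sin(a),0))[1] for a in np.linspace(0,6.28,60)))
    q=np.array([proj(CT,(cx+33*np.cos(a),cy+33*np.sin(a),58)) for a in np.linspace(0,6.28,60)]);print(" top",q.min(0).round(1),q.max(0).round(1))
print("dish side pred",proj(CS,(548.5,87.5,32)))
s=(S[222:275,255:345].min(2)>165).astype(np.uint8)
c=max(cv2.findContours(s,0,1)[0],key=cv2.contourArea)+np.array([255,222]);print("dish side",cv2.boundingRect(c))
# wood gauge + bench items extents
for p in((440,318),(430,250),(480,345)): print(p,onz(CT,*p,0).round(0),onz(CT,*p,60).round(0))
E
```

```text
lens [ 588.4 -169.   136. ] 0.6602090775494708
collar [ 560.5 -183.5   93.7] 1.1760238608320002
[[ 544.7 -163.9   13. ]
 [ 500.2 -240.7   13. ]
 [ 479.  -197.6   13. ]]
yaw 0.47468267686480736 0.4588200760891712 len 73.93514733135396 47.981786557845695 ctr [ 522.48706201 -202.26326134   13.        ]
axis [27.92209645 14.44826885 42.31631676] lean 36.610378689363415 yaw 0.4775093917658741
150 (293, 297, 51, 51)
165 (296, 300, 43, 48)
180 (297, 300, 42, 47)
pred side rim [298.5 300.4] [336.9 333.5] foot bottom 348.66526495311655
 top [163.5 230.4] [191.7 258.7]
pred side rim [298.5 301.3] [337.  334.6] foot bottom 349.7050067450499
 top [162.6 230.5] [190.9 258.7]
dish side pred (np.float64(298.4897745720769), np.float64(243.71578062455492))
dish side (262, 222, 74, 51)
(440, 318) [ 316. -356.    0.] [ 328. -334.   60.]
(430, 250) [ 484. -336.    0.] [ 487. -315.   60.]
(480, 345) [ 248. -454.    0.] [ 264. -426.   60.]
```

Call:
arm_command(
  commands=[1, -2.4, 0, 0, 0, 0, 1, -2.4, 0, 0, 0, 0, 1, -2.4, 0, 0, 0, 0, 1, -2.4, 0, 0, 0, 0, 1, -2.4, 0, 0, 0, 0, 1, -2.4, 0, 0, 0, 0, 1, -2.4, 0, 0, 0, 0, 0, 0, 0, 0, 0, -7],
  fingers=0,
)

```text
time_s: 0.77
tcp_pos: [190.8, -275.4, 230.8]
eef_rot: [[0.868, 0.497, -0.001], [0.497, -0.868, 0.004], [0.001, -0.004, -1.0]]
force: [-0.5, 0.3, -0.5]
grip_width: 85.5
grasp_force: 0.0
```

```bash
cat >> h.py <<'E'
from scipy.spatial.transform import Rotation as Ro
def frame(yaw,pitch,roll=0):
    """tool z at yaw, pitch below level (deg); y level to the left; then roll about z"""
    a,p=np.radians([yaw,pitch]); z=np.array([np.cos(p)*np.cos(a),np.cos(p)*np.sin(a),-np.sin(p)])
    y=np.array([-np.sin(a),np.cos(a),0]); return np.c_[np.cross(y,z),y,z]@Ro.from_euler('z',roll,degrees=True).as_matrix()
def plan(P0,R0,targets):
    """targets: (P,R,n) ; rows rounded, rounding carried along. shift (old axes) then turn"""
    P=np.array(P0,float);R=np.array(R0);out=[]
    for Pt,Rt,n in targets:
        Ps=P.copy();Rs=R.copy();rv=Ro.from_matrix(Rs.T@Rt).as_rotvec()
        for k in range(1,n+1):
            Pk=Ps+(np.array(Pt)-Ps)*k/n;Rk=Rs@Ro.from_rotvec(rv*k/n).as_matrix()
            d=np.round(R.T@(Pk-P)/10,1);w=np.round(np.degrees(Ro.from_matrix(R.T@Rk).as_rotvec()),1)
            P=P+R@d*10;R=R@Ro.from_rotvec(np.radians(w)).as_matrix();out.append([*d,*w])
    print("rows",len(out));print(", ".join(",".join(f"{v:g}" for v in r+np.zeros(6)) for r in out)); o=np.abs(out);print("max",o.max(0)); return P,R
def now():
    s=monitor.sense(); print(round(s["time_s"],2),"q",np.round(s["q"],2),"p",np.round(s["tcp_pos"],1),"F",np.round(s["force"],1),"w",round(s["grip_width"],1),"g",np.round(s["grasp_force"],1)); return np.array(s["tcp_pos"]),np.array(s["eef_rot"])
E
python3 - <<'E'
from h import *
P,R=now(); print(R.round(3))
E
```

```text
0.77 q [-0.97 -0.09 -0.36  1.3   0.    1.66] p [ 190.8 -275.4  230.8] F [-0.5  0.3 -0.5] w 85.5 g 0.0
[[ 0.868  0.497 -0.001]
 [ 0.497 -0.868  0.004]
 [ 0.001 -0.004 -1.   ]]
```

```bash
python3 - <<'E'
from h import *
P,R=now(); Rt=frame(29,30); g=np.array([508,278.5,40])+22*Rt[:,2]; print(g.round(1))
a=Ro.from_rotvec(Ro.from_matrix(R.T@Rt).as_rotvec()*.4).as_matrix()
plan(P,R,[((370,-20,270),R@a,9),(g+[0,0,130],Rt,11)])
E
```

```text
0.77 q [-0.97 -0.09 -0.36  1.3   0.    1.66] p [ 190.8 -275.4  230.8] F [-0.5  0.3 -0.5] w 85.5 g 0.0
[524.7 287.7  29. ]
rows 20
3.1,-1.5,-0.4,-4,0,-6.9, 3.3,-1,-0.5,-4,-0.1,-6.9, 3.4,-0.6,-0.6,-4,0,-6.9, 3.5,-0.2,-0.6,-3.9,0,-6.9, 3.4,0.3,-0.6,-4,-0.1,-6.9, 3.3,0.7,-0.6,-4,0,-6.9, 3.3,1.2,-0.5,-4,-0.1,-7, 3.1,1.6,-0.4,-4,0,-6.9, 2.8,2,-0.3,-4,0,-6.9, 3,1.1,0.8,-4.9,0,-8.5, 2.8,1.5,0.9,-4.9,-0.1,-8.5, 2.5,1.8,1,-4.8,0,-8.4, 2.3,2.1,1.2,-4.9,-0.1,-8.5, 1.9,2.3,1.4,-4.9,-0.1,-8.5, 1.6,2.4,1.6,-4.9,0,-8.5, 1.3,2.5,1.7,-4.9,-0.1,-8.4, 0.9,2.4,2,-4.9,0,-8.5, 0.5,2.4,2.2,-4.9,0,-8.5, 0.1,2.2,2.4,-4.8,-0.1,-8.5, -0.1,2.1,2.6,-4.9,-0.1,-8.4
max [3.5 2.5 2.6 4.9 0.1 8.5]
```

```bash
python3 - <<'E'
from h import *
P,R=now(); Rt=frame(29,30); g=np.array([508,278.5,40])+22*Rt[:,2]
P,R=plan(P,R,[((370,-20,270),frame(-60,90),13),((430,150,260),frame(-13,90),7)])
P,R=plan(P,R,[(g+[-40,-25,150],frame(29,90),6),(g+[0,0,130],Rt,9)])
E
```

```text
0.77 q [-0.97 -0.09 -0.36  1.3   0.    1.66] p [ 190.8 -275.4  230.8] F [-0.5  0.3 -0.5] w 85.5 g 0.0
rows 20
2.2,-1,-0.3,0,0,-6.9, 2.3,-0.8,-0.3,0,0,-7, 2.3,-0.5,-0.3,0,0,-6.9, 2.4,-0.1,-0.3,0,-0.1,-7, 2.4,0.1,-0.3,0,0,-6.9, 2.4,0.4,-0.3,-0.1,0,-6.9, 2.3,0.6,-0.3,0,0,-7, 2.2,1,-0.3,0,0,-6.9, 2,1.2,-0.3,0,0,-7, 1.9,1.5,-0.3,0,-0.1,-6.9, 1.8,1.6,-0.3,0,0,-6.9, 1.5,1.9,-0.3,0,0,-7, 1.2,2,-0.3,0,0,-6.9, 1.7,2,0.1,0,0,-6.7, 1.4,2.1,0.2,0,0,-6.7, 1.2,2.3,0.1,0,0,-6.8, 0.9,2.4,0.2,0,0,-6.7, 0.6,2.5,0.1,0,0,-6.7, 0.3,2.6,0.2,0,0,-6.7, 0,2.6,0.1,0,0,-6.7
max [2.4 2.6 0.3 0.1 0.1 7. ]
rows 15
-0.5,2,1.3,0,0,-7, -0.7,2,1.4,0,0,-7, -0.9,1.9,1.3,0,0,-7, -1.2,1.7,1.4,0,0,-7, -1.3,1.6,1.3,0,0,-7, -1.6,1.4,1.4,0,0,-7, -0.5,0,0.2,0,-6.7,0, -0.5,0.1,0.3,0,-6.6,0, -0.5,0,0.3,0,-6.7,0, -0.4,0,0.4,0,-6.7,0, -0.3,0,0.4,0,-6.7,0, -0.3,0.1,0.5,0,-6.6,0, -0.3,0,0.5,0,-6.7,0, -0.2,0,0.6,0,-6.7,0, -0.1,0,0.5,0,-6.6,0
max [1.6 2.  1.4 0.  6.7 7. ]
```

Call:
arm_command(
  commands=[2.2, -1, -0.3, 0, 0, -7, 2.3, -0.8, -0.3, 0, 0, -7, 2.3, -0.5, -0.3, 0, 0, -7, 2.4, -0.1, -0.3, 0, 0, -7, 2.4, 0.1, -0.3, 0, 0, -7, 2.4, 0.4, -0.3, 0, 0, -7, 2.3, 0.6, -0.3, 0, 0, -7, 2.2, 1, -0.3, 0, 0, -7, 2, 1.2, -0.3, 0, 0, -7, 1.9, 1.5, -0.3, 0, 0, -7, 1.8, 1.6, -0.3, 0, 0, -7, 1.5, 1.9, -0.3, 0, 0, -7, 1.2, 2, -0.3, 0, 0, -6.5, 1.7, 2, 0.1, 0, 0, -6.7, 1.4, 2.1, 0.2, 0, 0, -6.7, 1.2, 2.3, 0.1, 0, 0, -6.7, 0.9, 2.4, 0.2, 0, 0, -6.7, 0.6, 2.5, 0.1, 0, 0, -6.7, 0.3, 2.6, 0.2, 0, 0, -6.7, 0, 2.6, 0.1, 0, 0, -6.7],
)

```text
time_s: 2.43
tcp_pos: [430.6, 147.4, 259.7]
eef_rot: [[-0.976, 0.22, -0.001], [0.22, 0.976, -0.0], [0.001, -0.001, -1.0]]
force: [0.6, -0.2, -0.3]
grip_width: 85.3
grasp_force: 0.0
```

Call:
arm_command(
  commands=[-0.5, 2, 1.3, 0, 0, -7, -0.7, 2, 1.4, 0, 0, -7, -0.9, 1.9, 1.3, 0, 0, -7, -1.2, 1.7, 1.4, 0, 0, -7, -1.3, 1.6, 1.3, 0, 0, -7, -1.6, 1.4, 1.4, 0, 0, -7, -0.5, 0, 0.2, 0, -6.7, 0, -0.5, 0.1, 0.3, 0, -6.7, 0, -0.5, 0, 0.3, 0, -6.7, 0, -0.4, 0, 0.4, 0, -6.7, 0, -0.3, 0, 0.4, 0, -6.7, 0, -0.3, 0.1, 0.5, 0, -6.7, 0, -0.3, 0, 0.5, 0, -6.7, 0, -0.2, 0, 0.6, 0, -6.7, 0, -0.1, 0, 0.5, 0, -6.5, 0],
)

```text
time_s: 3.68
tcp_pos: [522.1, 281.5, 158.1]
eef_rot: [[-0.527, -0.484, 0.698], [-0.292, 0.875, 0.387], [-0.798, 0.0, -0.602]]
force: [1.3, 0.4, -1.1]
grip_width: 85.6
grasp_force: 0.0
```

```bash
python3 - <<'E'
from h import *
P,R=now(); Rt=frame(29,30); print(np.degrees(Ro.from_matrix(R.T@Rt).as_rotvec()).round(1))
C=cal("wrist"); im=viewer.camera("wrist"); cv2.imwrite("pics/w1.png",im[:,:,::-1])
print("pred cup rim ctr",proj(C,(508,278.5,58)),"R+33",proj(C,(508-33*.485,278.5+33*.875,58)),proj(C,(508+33*.485,278.5-33*.875,58)))
g=np.array([508,278.5,40])+22*Rt[:,2]
plan(P,R,[(g,Rt,8)])
E
```

```text
3.68 q [ 0.49  0.12 -0.9  -0.37  0.01 -0.01] p [522.1 281.5 158.1] F [ 1.3  0.4 -1.1] w 85.6 g 0.0
[-0. -7. -0.]
pred cup rim ctr (np.float64(280.2502814449967), np.float64(67.04084152809727)) R+33 (np.float64(348.2309357952663), np.float64(66.94069484947869)) (np.float64(212.2839352919172), np.float64(67.14096712838929))
rows 8
1.2,0.1,1,0,-0.9,0, 1.3,0,1,0,-0.9,0, 1.3,0.1,1,0,-0.8,0, 1.3,0,1,0,-0.9,0, 1.3,0.1,0.9,0,-0.9,0, 1.3,0,1,0,-0.9,0, 1.4,0.1,0.9,0,-0.9,0, 1.3,0,0.8,0,-0.8,0
max [1.4 0.1 1.  0.  0.9 0. ]
```

View pics/w1.png

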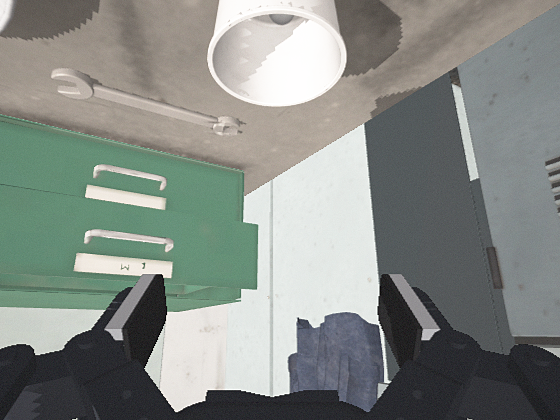

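The wrist view is inverted: the cup rim spans u 208–347 with its centre near (277,57), within about 2 mm of the prediction. Descending to straddle it.

Call:
arm_command(
  commands=[0, 0, 0, 0, -3.5, 0, 0, 0, 0, 0, -3.5, 0, 0, 0, 0, 0, 0, 0],
)

```text
time_s: 3.98
tcp_pos: [520.9, 280.8, 154.1]
eef_rot: [[-0.446, -0.484, 0.753], [-0.246, 0.875, 0.417], [-0.861, 0.0, -0.509]]
force: [-0.9, -1.0, -0.8]
grip_width: 85.3
grasp_force: 0.0
```

```bash
python3 - <<'E'
from h import *
P,R=now(); Rt=frame(29,30); print(np.degrees(Ro.from_matrix(R.T@Rt).as_rotvec()).round(1))
g=np.array([508,278.5,40])+22*Rt[:,2]
plan(P,R,[(g+[0,0,40],Rt,5),(g,Rt,5)])
E
```

```text
3.98 q [ 0.49  0.2  -1.01 -0.68  0.02 -0.01] p [520.9 280.8 154.1] F [-0.9 -1.  -0.8] w 85.3 g 0.0
[-0.  -0.6 -0. ]
rows 10
1.4,0.1,1,0,-0.1,0, 1.4,0.1,1,0,-0.1,0, 1.4,0.1,0.9,0,-0.2,0, 1.4,0,1,0,-0.1,0, 1.4,0.1,1,0,-0.1,0, 0.7,0,0.4,0,0,0, 0.7,0,0.4,0,0,0, 0.7,0,0.4,0,0,0, 0.7,0,0.4,0,0,0, 0.7,0,0.4,0,0,0
max [1.4 0.1 1.  0.  0.2 0. ]
```

Call:
arm_command(
  commands=[1.4, 0.1, 1, 0, 0, 0, 1.4, 0.1, 1, 0, 0, 0, 1.4, 0.1, 1, 0, 0, 0, 1.4, 0, 1, 0, -0.3, 0, 1.4, 0.1, 0.9, 0, -0.3, 0, 0.7, 0, 0.4, 0, 0, 0, 0.7, 0, 0.4, 0, 0, 0, 0.7, 0, 0.4, 0, 0, 0, 0.7, 0, 0.4, 0, 0, 0, 0.7, 0, 0.4, 0, 0, 0, 0, 0, 0, 0, 0, 0, 0, 0, 0, 0, 0, 0],
)

```text
time_s: 4.98
tcp_pos: [528.1, 289.3, 31.3]
eef_rot: [[-0.435, -0.484, 0.759], [-0.241, 0.875, 0.42], [-0.868, 0.0, -0.497]]
force: [0.2, 0.2, 0.1]
grip_width: 85.2
grasp_force: 0.0
```

```bash
python3 - <<'E'
from h import *
P,R=now(); Rt=frame(29,30); print(np.degrees(Ro.from_matrix(R.T@Rt).as_rotvec()).round(1), (P-22*R[:,2]).round(1))
im=viewer.camera("side"); cv2.imwrite("pics/s1.png",cv2.resize(im[200:400,200:460,::-1],(780,600)))
E
```

```text
4.98 q [ 0.5   0.7  -1.06 -1.24  0.01 -0.  ] p [528.1 289.3  31.3] F [0.2 0.2 0.1] w 85.2 g 0.0
[-0.   0.2 -0. ] [511.4 280.1  42.2]
```

View pics/s1.png

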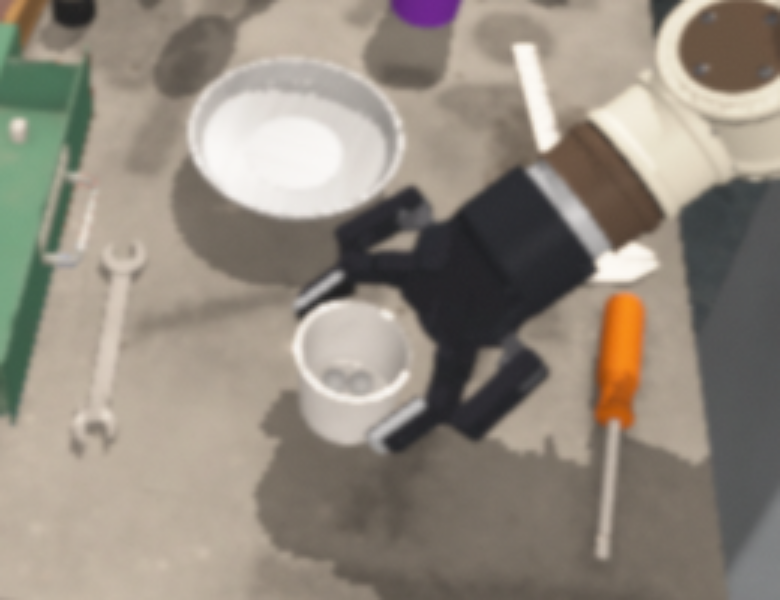

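The side crop shows the fingers straddling the cup, with pads at (322,293) and (397,427), and the balls still inside. Closing.

Call:
arm_command(
  commands=[0, 0, 0, 0, 0, 0, 0, 0, 0, 0, 0, 0, 0, 0, 0, 0, 0, 0, 0, 0, 0, 0, 0, 0, 0, 0, 0, 0, 0, 0, 0, 0, 0, 0, 0, 0, 0, 0, 0, 0, 0, 0],
  fingers=1,
  newtons=40,
)

```text
time_s: 5.62
tcp_pos: [528.0, 289.2, 33.3]
eef_rot: [[-0.431, -0.484, 0.761], [-0.238, 0.875, 0.421], [-0.87, 0.0, -0.493]]
force: [-0.3, -0.7, 5.1]
grip_width: 64.4
grasp_force: 44.1
```

```bash
python3 - <<'E'
from h import *
from scipy.optimize import least_squares
s=monitor.sense();now();q=np.array(s["q"]);print(q.round(4))
D=[(.241,.005,1.335,np.hypot(191.8,461.7),231.3),(-.09,-.36,1.3,335,230.8),(.12,-.9,-.37,593.1,158.1),(.2,-1.01,-.68,591.8,154.1),(q[1],q[2],q[3],np.hypot(*s["tcp_pos"][:2]),s["tcp_pos"][2])]
def f(v,q2,q3,q4):
    r0,z0,L1,L2,c,Lt=v; p=q2-q3+q4
    b=q2-q3  # forearm pitch down from level + c
    return np.array([r0+L1*np.sin(q2)+L2*np.cos(b+c)+Lt*np.cos(p), z0+L1*np.cos(q2)-L2*np.sin(b+c)-Lt*np.sin(p)])
r=least_squares(lambda v:np.ravel([f(v,*d[:3])-d[3:] for d in D]),[0,250,350,300,0,220]);print(r.x.round(2),r.fun.round(1))
E
```

```text
5.62 q [ 0.5   0.7  -1.07 -1.25  0.01 -0.  ] p [528.  289.2  33.3] F [-0.3 -0.7  5.1] w 64.4 g 44.1
[ 0.4979  0.699  -1.0664 -1.2501  0.0064 -0.0036]
[ 1.1900e+00  2.3847e+02  4.9269e+02  3.8995e+02 -2.0000e-02  4.0281e+02] [-0.2  0.2  0.3  0.  -0.7 -1.9  0.7  2.  -0.  -0.3]
```

```bash
python3 - <<'E'
import numpy as np
from scipy.optimize import fsolve
v=[1.19,238.5,492.7,390,-.02,402.8]
def f(q2,q3,p):
    r0,z0,L1,L2,c,Lt=v;b=q2-q3+c
    return [r0+L1*np.sin(q2)+L2*np.cos(b)+Lt*np.cos(p), z0+L1*np.cos(q2)-L2*np.sin(b)-Lt*np.sin(p)]
for rg,zg,tag in((570,46,"now"),(570,110,"lift"),(545,105,"p545"),(560,105,"p560"),(560,120,"p"),(580,110,"p580"),(580,120,"p580")):
  for b in(20,25,30,35,40):
    p=np.radians(b);r=rg+22*np.cos(p);z=zg-22*np.sin(p)
    s,_,ok,_=fsolve(lambda x:np.subtract(f(*x,p),(r,z)),(.3,-.9),full_output=True)
    print(tag,zg,b,s.round(2),"q4",round(p-s[0]+s[1],2),ok)
E
```

```text
now 46 20 [ 0.98 -1.14] q4 -1.78 1
now 46 25 [ 0.83 -1.13] q4 -1.52 1
now 46 30 [ 0.69 -1.09] q4 -1.26 1
now 46 35 [ 0.57 -1.04] q4 -1.0 1
now 46 40 [ 0.47 -0.98] q4 -0.76 1
lift 110 20 [ 0.7  -1.17] q4 -1.52 1
lift 110 25 [ 0.55 -1.13] q4 -1.24 1
lift 110 30 [ 0.42 -1.07] q4 -0.97 1
lift 110 35 [ 0.32 -1.01] q4 -0.72 1
lift 110 40 [ 0.26 -0.93] q4 -0.5 1
p545 105 20 [ 0.77 -1.24] q4 -1.66 1
p545 105 25 [ 0.59 -1.2 ] q4 -1.35 1
p545 105 30 [ 0.43 -1.14] q4 -1.05 1
p545 105 35 [ 0.32 -1.07] q4 -0.78 1
p545 105 40 [ 0.24 -1.  ] q4 -0.55 1
p560 105 20 [ 0.74 -1.19] q4 -1.58 1
p560 105 25 [ 0.57 -1.16] q4 -1.29 1
p560 105 30 [ 0.44 -1.1 ] q4 -1.01 1
p560 105 35 [ 0.33 -1.04] q4 -0.76 1
p560 105 40 [ 0.26 -0.96] q4 -0.53 1
p 120 20 [ 0.66 -1.19] q4 -1.51 1
p 120 25 [ 0.5  -1.15] q4 -1.22 1
p 120 30 [ 0.37 -1.09] q4 -0.94 1
p 120 35 [ 0.28 -1.02] q4 -0.69 1
p 120 40 [ 0.22 -0.95] q4 -0.47 1
p580 110 20 [ 0.69 -1.14] q4 -1.48 1
p580 110 25 [ 0.54 -1.1 ] q4 -1.21 1
p580 110 30 [ 0.42 -1.05] q4 -0.95 1
p580 110 35 [ 0.33 -0.98] q4 -0.71 1
p580 110 40 [ 0.27 -0.91] q4 -0.49 1
p580 120 20 [ 0.64 -1.14] q4 -1.43 1
p580 120 25 [ 0.5 -1.1] q4 -1.16 1
p580 120 30 [ 0.39 -1.04] q4 -0.9 1
p580 120 35 [ 0.3  -0.97] q4 -0.66 1
p580 120 40 [ 0.24 -0.9 ] q4 -0.45 1
```

```bash
python3 - <<'E'
from h import *
P,R=now(); Rt=frame(10,30); g=np.array([571.6,101.3,108])+26*Rt[:,2]; print(g.round(1))
u=P[:2]/np.hypot(*P[:2]); up=np.array([*(P[:2]+10*u),P[2]+65])
plan(P,R,[(up,frame(29,30),5),(g,Rt,10)])
E
```

```text
5.62 q [ 0.5   0.7  -1.07 -1.25  0.01 -0.  ] p [528.  289.2  33.3] F [-0.3 -0.7  5.1] w 64.4 g 44.1
[593.8 105.2  95. ]
rows 15
-1.2,0,-0.5,0,0.1,0, -1.3,0,-0.4,0,0.1,0, -1.2,0,-0.5,0,0.1,0, -1.2,0,-0.5,0,0.1,0, -1.2,0,-0.5,0,0.1,0, 0.2,-1.9,-0.3,1.6,0,0.9, 0.2,-2,-0.3,1.7,0,1, 0.2,-1.9,-0.2,1.6,0,0.9, 0.1,-2,-0.2,1.7,0,1, 0.1,-1.9,-0.1,1.6,0,0.9, 0.1,-2,-0.1,1.6,0,1, 0,-2,0,1.7,0,0.9, 0.1,-2,0.1,1.6,0,1, -0.1,-1.9,0.1,1.7,0,0.9, 0,-2,0.1,1.6,0,1
max [1.3 2.  0.5 1.7 0.1 1. ]
```

Call:
arm_command(
  commands=[-1.2, 0, -0.5, 0, 0.1, 0, -1.3, 0, -0.4, 0, 0.1, 0, -1.2, 0, -0.5, 0, 0.1, 0, -1.2, 0, -0.5, 0, 0.1, 0, -1.2, 0, -0.5, 0, 0.1, 0, 0.2, -1.9, -0.3, 1.6, 0, 0.9, 0.2, -2, -0.3, 1.7, 0, 1, 0.2, -1.9, -0.2, 1.6, 0, 0.9, 0.1, -2, -0.2, 1.7, 0, 1, 0.1, -1.9, -0.1, 1.6, 0, 0.9, 0.1, -2, -0.1, 1.6, 0, 1, 0, -2, 0, 1.7, 0, 0.9, 0.1, -2, 0.1, 1.6, 0, 1, -0.1, -1.9, 0.1, 1.7, 0, 0.9, 0, -2, 0.1, 1.6, 0, 1, 0, 0, 0, 0, 0, 0],
)

```text
time_s: 6.95
tcp_pos: [592.0, 102.6, 92.1]
eef_rot: [[-0.499, -0.17, 0.85], [-0.087, 0.985, 0.146], [-0.863, -0.001, -0.506]]
force: [-0.4, 0.3, -2.1]
grip_width: 64.5
grasp_force: 45.0
```

```bash
cat > roll.py <<'E'
from h import *
import sys
P,R=now(); Rt=frame(10,30); g=np.array([571.6,101.3,108])+26*Rt[:,2]
rv=np.degrees(Ro.from_matrix(Rt.T@R).as_rotvec());print("pos err world",(P-g).round(1),"rot from Rt",rv.round(1))
u=-frame(29,30)[:,0]; a0=frame(29,30).T@np.array([0,0,1]); print("cup tilt",np.degrees(np.arccos((R@a0)[2])).round(1))
E
python3 roll.py
```

```text
6.95 q [ 0.17  0.44 -1.05 -0.96 -0.    0.  ] p [592.  102.6  92.1] F [-0.4  0.3 -2.1] w 64.5 g 45.0
pos err world [-1.7 -2.7 -2.9] rot from Rt [0.2 0.4 0.1]
cup tilt 0.4
```

Call:
arm_command(
  commands=[0, 0, 0, 0, 0, 5, 0, 0, 0, 0, 0, 7, 0, 0, 0, 0, 0, 7, 0, 0, 0, 0, 0, 7, 0, 0, 0, 0, 0, 7, 0, 0, 0, 0, 0, 7, 0, 0, 0, 0, 0, 7, 0, 0, 0, 0, 0, 7, 0, 0, 0, 0, 0, 7, 0, 0, 0, 0, 0, 7, 0, 0, 0, 0, 0, 7, 0, 0, 0, 0, 0, 7, 0, 0, 0, 0, 0, 7, 0, 0, 0, 0, 0, 7, 0, 0, 0, 0, 0, 6, 0, 0, 0, 0, 0, 5, 0, 0, 0, 0, 0, 4, 0, 0, 0, 0, 0, 0],
)

```text
time_s: 8.45
tcp_pos: [591.5, 105.4, 92.5]
eef_rot: [[0.015, 0.527, 0.85], [0.951, -0.271, 0.151], [0.31, 0.805, -0.505]]
force: [0.1, 0.9, -1.8]
grip_width: 64.5
grasp_force: 45.0
```

```bash
python3 roll.py; python3 - <<'E'
from h import *
im=viewer.camera("side"); cv2.imwrite("pics/s2.png",cv2.resize(im[180:360,200:460,::-1],(780,540)))
E
```

```text
8.45 q [ 0.18  0.44 -1.05 -0.96 -0.    1.94] p [591.5 105.4  92.5] F [ 0.1  0.9 -1.8] w 64.5 g 45.0
pos err world [-2.3  0.2 -2.5] rot from Rt [  0.3   0.3 111. ]
cup tilt 90.9
```

View pics/s2.png

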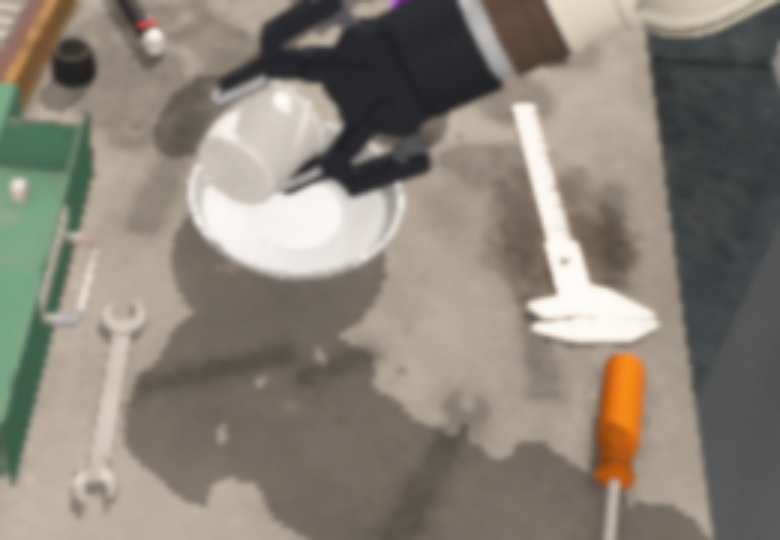

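The cup lies level over the dish with its mouth facing away from the side camera and no ball out. Continuing slowly.

Call:
arm_command(
  commands=[0, 0, 0, 0, 0, 3, 0, 0, 0, 0, 0, 3, 0, 0, 0, 0, 0, 3, 0, 0, 0, 0, 0, 3, 0, 0, 0, 0, 0, 2, 0, 0, 0, 0, 0, 2, 0, 0, 0, 0, 0, 2, 0, 0, 0, 0, 0, 2, 0, 0, 0, 0, 0, 2, 0, 0, 0, 0, 0, 2, 0, 0, 0, 0, 0, 3, 0, 0, 0, 0, 0, 3, 0, 0, 0, 0, 0, 3, 0, 0, 0, 0, 0, 4, 0, 0, 0, 0, 0, 4, 0, 0, 0, 0, 0, 4, 0, 0, 0, 0, 0, 4, 0, 0, 0, 0, 0, 4, 0, 0, 0, 0, 0, 0, 0, 0, 0, 0, 0, 0],
)

```text
time_s: 10.17
tcp_pos: [592.5, 105.2, 93.6]
eef_rot: [[0.427, 0.305, 0.851], [0.359, -0.921, 0.151], [0.83, 0.241, -0.503]]
force: [-0.7, 0.5, -1.1]
grip_width: 64.6
grasp_force: 45.1
```

```bash
python3 roll.py; python3 - <<'E'
from h import *
a=viewer.camera("side"); b=viewer.camera("top")
o=np.zeros((560,800,3),np.uint8); o[:400,:400]=cv2.resize(a[190:290,240:340,::-1],(400,400)); o[:400,400:]=cv2.resize(b[180:280,210:310,::-1],(400,400)); cv2.imwrite("pics/s3.png",o)
E
```

```text
10.17 q [ 0.18  0.44 -1.05 -0.96 -0.    2.86] p [592.5 105.2  93.6] F [-0.7  0.5 -1.1] w 64.6 g 45.1
pos err world [-1.3 -0.  -1.4] rot from Rt [3.000e-01 1.000e-01 1.638e+02]
cup tilt 117.9
```

View pics/s3.png

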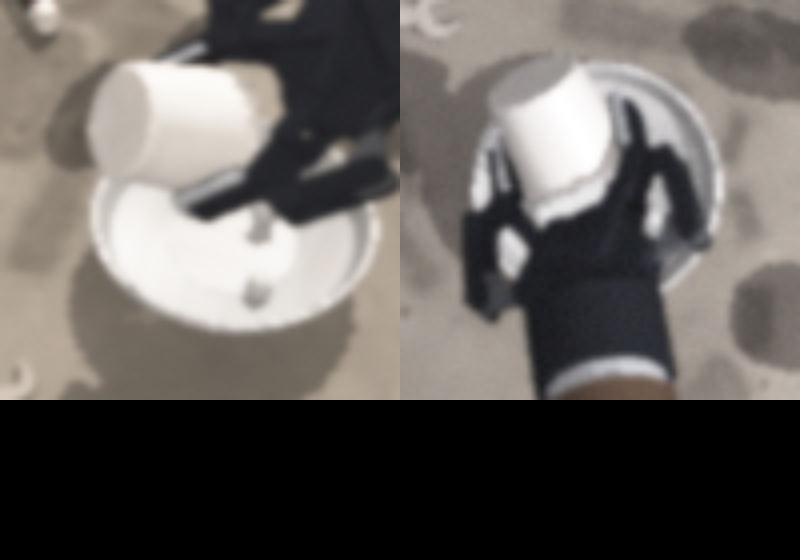

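The side crop shows balls in the dish at (260,222) and (255,292); the others may be behind the fingers. I'll tip a little more, wait, then roll back.

Call:
arm_command(
  commands=[0, 0, 0, 0, 0, 4, 0, 0, 0, 0, 0, 4, 0, 0, 0, 0, 0, 0, 0, 0, 0, 0, 0, 0, 0, 0, 0, 0, 0, 0, 0, 0, 0, 0, 0, 0, 0, 0, 0, 0, 0, 0, 0, 0, 0, 0, 0, -7, 0, 0, 0, 0, 0, -7, 0, 0, 0, 0, 0, -7, 0, 0, 0, 0, 0, -7, 0, 0, 0, 0, 0, -7, 0, 0, 0, 0, 0, -7, 0, 0, 0, 0, 0, -7, 0, 0, 0, 0, 0, -7, 0, 0, 0, 0, 0, -7, 0, 0, 0, 0, 0, -7, 0, 0, 0, 0, 0, -7, 0, 0, 0, 0, 0, -7, 0, 0, 0, 0, 0, -7],
)

```text
time_s: 11.93
tcp_pos: [592.8, 104.9, 94.0]
eef_rot: [[-0.252, 0.46, 0.852], [0.957, 0.247, 0.15], [-0.141, 0.853, -0.502]]
force: [-0.6, 0.1, -0.5]
grip_width: 64.2
grasp_force: 45.1
```

Call:
arm_command(
  commands=[0, 0, 0, 0, 0, -7, 0, 0, 0, 0, 0, -7, 0, 0, 0, 0, 0, -7, 0, 0, 0, 0, 0, -7, 0, 0, 0, 0, 0, -7, 0, 0, 0, 0, 0, -7, 0, 0, 0, 0, 0, -7, 0, 0, 0, 0, 0, -7, 0, 0, 0, 0, 0, -7, 0, 0, 0, 0, 0, -7, 0, 0, 0, 0, 0, -6, 0, 0, 0, 0, 0, -5, 0, 0, 0, 0, 0, 0],
)

```text
time_s: 13.02
tcp_pos: [592.8, 104.9, 94.0]
eef_rot: [[-0.494, -0.175, 0.852], [-0.089, 0.985, 0.15], [-0.865, -0.002, -0.502]]
force: [0.7, 0.1, -0.8]
grip_width: 64.8
grasp_force: 45.1
```

```bash
python3 roll.py; python3 - <<'E'
from h import *
P,R=now(); Rt=frame(29,30); pl=np.array([528,289.2,34.5]) # grasp pose, +1 mm
u=pl[:2]/np.hypot(*pl[:2]); up=np.array([*(pl[:2]+10*u),100])
Pm,Rm=plan(P,R,[(up,Rt,10),(pl+[0,0,15],Rt,4)])
E
```

```text
13.02 q [ 0.18  0.44 -1.04 -0.96 -0.   -0.  ] p [592.8 104.9  94. ] F [ 0.7  0.1 -0.8] w 64.8 g 45.1
pos err world [-0.9 -0.3 -1. ] rot from Rt [ 0.   0.1 -0.1]
cup tilt 0.2
13.02 q [ 0.18  0.44 -1.04 -0.96 -0.   -0.  ] p [592.8 104.9  94. ] F [ 0.7  0.1 -0.8] w 64.8 g 45.1
rows 14
0.1,2,-0.2,-1.6,0,-0.9, 0,1.9,-0.2,-1.7,0,-1, 0,2,-0.1,-1.6,0,-0.9, -0.1,2,-0.1,-1.7,-0.1,-1, 0,1.9,0,-1.6,0,-0.9, -0.1,2,0.1,-1.7,0,-0.9, -0.2,2,0.1,-1.6,0,-1, -0.2,1.9,0.2,-1.7,0,-0.9, -0.2,2,0.2,-1.6,0,-1, -0.2,1.9,0.3,-1.6,-0.1,-0.9, 1.2,0,0.4,0,0,0, 1.2,0,0.4,0,0,0, 1.3,0,0.4,0,0,0, 1.2,0,0.5,0,0,0
max [1.3 2.  0.5 1.7 0.1 1. ]
```

```bash
python3 - <<'E'
from h import *
P,R=now(); Rt=frame(26,30); u=np.array([np.cos(np.radians(26)),np.sin(np.radians(26)),0])
pl=602*u+[0,0,33.5]; print(pl)
plan(P,R,[(pl+10*u+[0,0,66],Rt,10),(pl+[0,0,12],Rt,5),(pl,Rt,6)])
E
```

```text
13.02 q [ 0.18  0.44 -1.04 -0.96 -0.   -0.  ] p [592.8 104.9  94. ] F [ 0.7  0.1 -0.8] w 64.8 g 45.1
[541.07401587 263.89943037  33.5       ]
rows 21
0,1.7,-0.1,-1.4,0,-0.8, 0,1.7,-0.2,-1.4,0,-0.8, 0,1.7,0,-1.4,0,-0.8, -0.1,1.6,0,-1.3,-0.1,-0.8, 0,1.7,0,-1.4,0,-0.7, -0.1,1.7,0,-1.4,0,-0.8, -0.2,1.7,0.1,-1.4,0,-0.8, -0.1,1.7,0.2,-1.4,0,-0.8, -0.2,1.7,0.1,-1.4,0,-0.8, -0.2,1.6,0.3,-1.3,-0.1,-0.8, 1,0,0.4,0,0,0, 1.1,0,0.3,0,0,0, 1,0,0.4,0,0,0, 1.1,0,0.3,0,0,0, 1,0,0.4,0,0,0, 0.2,0,0.1,0,0,0, 0.1,0,0.1,0,0,0, 0.2,0,0.1,0,0,0, 0.2,0,0.1,0,0,0, 0.2,0,0.1,0,0,0, 0.1,0,0.1,0,0,0
max [1.1 1.7 0.4 1.4 0.1 0.8]
```

Call:
arm_command(
  commands=[0, 1.7, -0.1, -1.4, 0, -0.8, 0, 1.7, -0.2, -1.4, 0, -0.8, 0, 1.7, 0, -1.4, 0, -0.8, -0.1, 1.7, 0, -1.4, 0, -0.8, 0, 1.7, 0, -1.4, 0, -0.8, -0.1, 1.7, 0, -1.4, 0, -0.8, -0.2, 1.7, 0.1, -1.4, 0, -0.8, -0.1, 1.7, 0.2, -1.4, 0, -0.8, -0.2, 1.7, 0.1, -1.4, 0, -0.8, -0.2, 1.7, 0.3, -1.3, 0, -0.8, 1, 0, 0.4, 0, 0, 0, 1.1, 0, 0.3, 0, 0, 0, 1, 0, 0.4, 0, 0, 0, 1.1, 0, 0.3, 0, 0, 0, 1, 0, 0.4, 0, 0, 0, 0, 0, 0, 0, 0, 0, 0, 0, 0, 0, 0, 0],
)

```text
time_s: 14.43
tcp_pos: [540.0, 265.4, 44.8]
eef_rot: [[-0.453, -0.438, 0.776], [-0.22, 0.899, 0.38], [-0.864, 0.002, -0.504]]
force: [0.5, -0.5, -2.0]
grip_width: 64.6
grasp_force: 45.1
```

```bash
python3 - <<'E'
from h import *
P,R=now(); print(np.degrees(Ro.from_matrix(R.T@frame(26,30)).as_rotvec()).round(1))
im=viewer.camera("top")[:,:,::-1]; np.save("t.npy",im); cv2.imwrite("pics/t2.png",cv2.resize(im[190:290,120:320],(800,400),interpolation=cv2.INTER_CUBIC))
E
```

```text
14.43 q [ 0.46  0.63 -1.06 -1.17 -0.    0.  ] p [540.  265.4  44.8] F [ 0.5 -0.5 -2. ] w 64.6 g 45.1
[ 0.1 -0.3 -0.1]
```

View pics/t2.png

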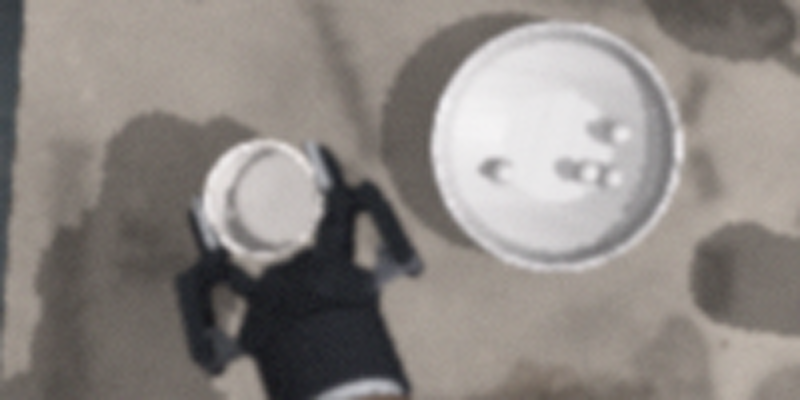

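The cup is empty, and the dish holds four balls near (495,168), (575,170), (605,178) and (615,132). Setting the cup down.

Call:
arm_command(
  commands=[0.2, 0, 0.1, 0, 0, 0, 0.2, 0, 0.1, 0, 0, 0, 0.2, 0, 0.1, 0, 0, 0, 0.2, 0, 0.1, 0, 0, 0, 0.1, 0, 0.1, 0, 0, 0, 0.1, 0, 0, 0, 0, 0, 0, 0, 0, 0, 0, 0, 0, 0, 0, 0, 0, 0],
)

```text
time_s: 15.15
tcp_pos: [539.6, 265.2, 34.5]
eef_rot: [[-0.452, -0.439, 0.777], [-0.22, 0.899, 0.38], [-0.865, 0.001, -0.502]]
force: [0.3, 1.4, -1.5]
grip_width: 64.6
grasp_force: 45.1
```

Call:
arm_command(
  commands=[0.1, 0, 0, 0, 0, 0, 0, 0, 0, 0, 0, 0, 0, 0, 0, 0, 0, 0],
)

```text
time_s: 15.4
tcp_pos: [539.2, 265.0, 33.8]
eef_rot: [[-0.451, -0.439, 0.777], [-0.22, 0.898, 0.38], [-0.865, 0.001, -0.502]]
force: [0.1, 0.5, -0.9]
grip_width: 64.6
grasp_force: 45.1
```

Call:
arm_command(
  commands=[0.1, 0, 0, 0, 0, 0, 0, 0, 0, 0, 0, 0, 0, 0, 0, 0, 0, 0],
)

```text
time_s: 15.65
tcp_pos: [538.9, 264.9, 33.3]
eef_rot: [[-0.451, -0.439, 0.777], [-0.22, 0.898, 0.38], [-0.865, 0.001, -0.501]]
force: [0.3, -0.1, 1.5]
grip_width: 64.5
grasp_force: 45.2
```

Call:
arm_command(
  commands=[0, 0, 0, 0, 0, 0, 0, 0, 0, 0, 0, 0, 0, 0, 0, 0, 0, 0, 0, 0, 0, 0, 0, 0, 0, 0, 0, 0, 0, 0, 0, 0, 0, 0, 0, 0, 0, 0, 0, 0, 0, 0],
  fingers=0,
)

```text
time_s: 16.23
tcp_pos: [538.8, 264.8, 32.9]
eef_rot: [[-0.451, -0.439, 0.777], [-0.22, 0.898, 0.38], [-0.865, 0.001, -0.502]]
force: [-0.4, -0.4, -0.1]
grip_width: 85.5
grasp_force: 0.0
```

```bash
python3 - <<'E'
from h import *
P,R=now(); up=P+[0,0,150]
g=np.array([549,-189,79]); ax=np.array([.511,.260,.819]); Rm=frame(27,45)
pre=g+21*Rm[:,2]-70*Rm[:,2]; print(pre.round(0))
A=plan(P,R,[(up+[0,0,-110],frame(26,30),4),(up,frame(26,40),6),((545,130,230),frame(15,50),6)])
plan(*A,[((510,-60,230),frame(5,50),8),(pre+[0,0,50],Rm,8),(pre,Rm,4)])
E
```

```text
16.23 q [ 0.46  0.68 -1.07 -1.22 -0.    0.  ] p [538.8 264.8  32.9] F [-0.4 -0.4 -0.1] w 85.5 g 0.0
[ 518. -205.  114.]
rows 16
-0.9,0,-0.5,0,0,0, -0.8,0,-0.5,0,-0.1,0, -0.9,0,-0.5,0,0,0, -0.9,0,-0.5,0.1,0,0, -1.6,0,-0.9,0,1.7,0, -1.5,0,-1,0,1.6,0, -1.6,0,-1,0,1.7,0, -1.5,0,-1,0,1.6,0, -1.4,0,-1.1,0,1.7,0, -1.4,0,-1.2,0,1.7,0, 0,-2.1,-1.2,1.3,1.7,1.3, -0.1,-2.1,-1.1,1.3,1.6,1.3, 0,-2.1,-1.1,1.3,1.7,1.3, -0.1,-2.1,-1.1,1.3,1.6,1.3, -0.1,-2.2,-1,1.3,1.7,1.3, -0.2,-2.1,-0.9,1.3,1.6,1.3
max [1.6 2.2 1.2 1.3 1.7 1.3]
rows 20
0.8,-2.2,-0.7,0.8,0,1, 0.8,-2.2,-0.6,0.8,0,0.9, 0.7,-2.2,-0.6,0.8,0,1, 0.7,-2.3,-0.6,0.8,0,0.9, 0.6,-2.2,-0.5,0.8,0,1, 0.6,-2.3,-0.5,0.8,0,0.9, 0.6,-2.3,-0.5,0.8,0,1, 0.5,-2.4,-0.5,0.8,0,0.9, 0.6,-1.8,0.6,-1.9,-0.6,-2, 0.6,-1.8,0.5,-1.8,-0.6,-2.1, 0.8,-1.8,0.5,-1.9,-0.6,-2, 0.7,-1.8,0.4,-1.8,-0.7,-2, 0.9,-1.8,0.4,-1.9,-0.6,-2, 0.9,-1.7,0.2,-1.9,-0.6,-2.1, 1,-1.7,0.3,-1.8,-0.6,-2, 1.1,-1.7,0.1,-1.9,-0.6,-2, 0.9,0,0.9,0,0,0, 0.8,0,0.9,0,0,0, 0.9,0,0.8,0,0,0, 0.9,0,0.9,0,0,0
max [1.1 2.4 0.9 1.9 0.7 2.1]
```

```bash
python3 - <<'E'
from h import *
P,R=now(); up=P+[0,0,150]
C=cal("wrist"); c=-C[3].T@C[4]; print("cam in tool",(R.T@(c-P)).round(0))
g=np.array([549,-189,79]); Rm=frame(27,70)
pre=g-129*Rm[:,2]; print(pre.round(0))
A=plan(P,R,[(up+[0,0,-110],frame(26,30),4),(up,frame(26,45),6),((545,130,240),frame(15,60),6)])
A=plan(*A,[((510,-60,240),frame(20,65),8),(pre+[0,0,20],Rm,7)])
E
```

```text
16.23 q [ 0.46  0.68 -1.07 -1.22 -0.    0.  ] p [538.8 264.8  32.9] F [-0.4 -0.4 -0.1] w 85.5 g 0.0
cam in tool [  79.    0. -142.]
[ 510. -209.  200.]
rows 16
-0.9,0,-0.5,0,0,0, -0.8,0,-0.5,0,-0.1,0, -0.9,0,-0.5,0,0,0, -0.9,0,-0.5,0.1,0,0, -1.6,0,-0.9,0,2.5,0, -1.5,0,-1,0,2.5,0, -1.5,0,-1.1,0,2.5,0, -1.5,0,-1.1,0,2.5,0, -1.4,0,-1.2,0,2.5,0, -1.3,0,-1.2,0,2.5,0, 0,-2.1,-1.3,1.1,2.5,1.5, -0.1,-2.1,-1.3,1.1,2.5,1.4, 0,-2.1,-1.2,1.1,2.5,1.5, -0.1,-2.1,-1.2,1.2,2.4,1.4, 0,-2.2,-1.1,1.1,2.5,1.5, -0.1,-2.1,-1.1,1.1,2.5,1.4
max [1.6 2.2 1.3 1.2 2.5 1.5]
rows 15
0.9,-2.2,-0.5,-0.3,0.6,-0.6, 0.9,-2.2,-0.5,-0.3,0.7,-0.5, 1,-2.1,-0.6,-0.3,0.6,-0.6, 1,-2.2,-0.5,-0.3,0.6,-0.5, 1,-2.1,-0.5,-0.3,0.6,-0.6, 1,-2.1,-0.5,-0.2,0.7,-0.5, 1.1,-2.1,-0.6,-0.3,0.6,-0.6, 1.1,-2.1,-0.5,-0.3,0.6,-0.5, 0.8,-2,0,-0.4,0.7,-0.9, 0.8,-2,-0.1,-0.4,0.7,-1, 0.8,-2,-0.1,-0.4,0.7,-0.9, 0.9,-1.9,0,-0.4,0.8,-0.9, 0.9,-2,-0.1,-0.3,0.7,-0.9, 1,-1.9,0,-0.4,0.7,-1, 0.9,-1.9,-0.1,-0.4,0.7,-0.9
max [1.1 2.2 0.6 0.4 0.8 1. ]
```

Call:
arm_command(
  commands=[-0.9, 0, -0.5, 0, 0, 0, -0.8, 0, -0.5, 0, 0, 0, -0.9, 0, -0.5, 0, 0, 0, -0.9, 0, -0.5, 0, 0, 0, -1.6, 0, -0.9, 0, 2.5, 0, -1.5, 0, -1, 0, 2.5, 0, -1.5, 0, -1.1, 0, 2.5, 0, -1.5, 0, -1.1, 0, 2.5, 0, -1.4, 0, -1.2, 0, 2.5, 0, -1.3, 0, -1.2, 0, 2.5, 0, 0, -2.1, -1.3, 1.1, 2.5, 1.5, -0.1, -2.1, -1.3, 1.1, 2.5, 1.4, 0, -2.1, -1.2, 1.1, 2.5, 1.5, -0.1, -2.1, -1.2, 1.1, 2.5, 1.4, 0, -2.2, -1.1, 1.1, 2.5, 1.5, -0.1, -2.1, -1.1, 1.1, 2.5, 1.4],
)

```text
time_s: 17.57
tcp_pos: [544.4, 128.8, 234.9]
eef_rot: [[-0.834, -0.26, 0.486], [-0.223, 0.966, 0.134], [-0.504, 0.003, -0.864]]
force: [0.0, 0.1, -0.8]
grip_width: 85.6
grasp_force: 0.0
```

Call:
arm_command(
  commands=[0.9, -2.2, -0.5, -0.3, 0.6, -0.6, 0.9, -2.2, -0.5, -0.3, 0.7, -0.5, 1, -2.1, -0.6, -0.3, 0.6, -0.6, 1, -2.2, -0.5, -0.3, 0.6, -0.5, 1, -2.1, -0.5, -0.3, 0.6, -0.6, 1, -2.1, -0.5, -0.3, 0.7, -0.5, 1.1, -2.1, -0.6, -0.3, 0.6, -0.6, 1.1, -2.1, -0.5, -0.3, 0.6, -0.5, 0.8, -2, 0, -0.4, 0.7, -0.9, 0.8, -2, -0.1, -0.4, 0.7, -1, 0.8, -2, -0.1, -0.4, 0.7, -0.9, 0.9, -1.9, 0, -0.4, 0.8, -0.9, 0.9, -2, -0.1, -0.4, 0.7, -0.9, 1, -1.9, 0, -0.4, 0.7, -1, 0.9, -1.9, -0.1, -0.4, 0.7, -0.9, 0, 0, 0, 0, 0, 0],
)

```text
time_s: 18.9
tcp_pos: [511.1, -212.1, 211.4]
eef_rot: [[-0.836, -0.455, 0.308], [-0.425, 0.891, 0.162], [-0.348, 0.005, -0.938]]
force: [1.0, 0.0, 0.6]
grip_width: 85.3
grasp_force: 0.0
```

```bash
python3 - <<'E'
from h import *
P,R=now(); Rm=frame(27,70); print(np.degrees(Ro.from_matrix(R.T@Rm).as_rotvec()).round(1))
C=cal("wrist"); im=viewer.camera("wrist"); 
np.save("w2.npy",im); Ps=[]
o=im[:,:,::-1].copy()
ax=np.array([.511,.260,.819]); 
for g in((549,-189,79),):
    for s in(-30,0,24,72): 
        u,v=proj(C,np.array(g)+s*ax); print(s,round(u,1),round(v,1)); cv2.circle(o,(int(u),int(v)),3,(0,0,255),1)
cv2.imwrite("pics/w2.png",o)
E
```

```text
18.9 q [-0.56  0.21 -0.14  1.03  0.31 -1.  ] p [ 511.1 -212.1  211.4] F [1.  0.  0.6] w 85.3 g 0.0
[ 0.3  0.4 -0. ]
-30 274.7 150.5
0 274.9 185.3
24 275.1 214.7
72 275.5 278.0
```

View pics/w2.png

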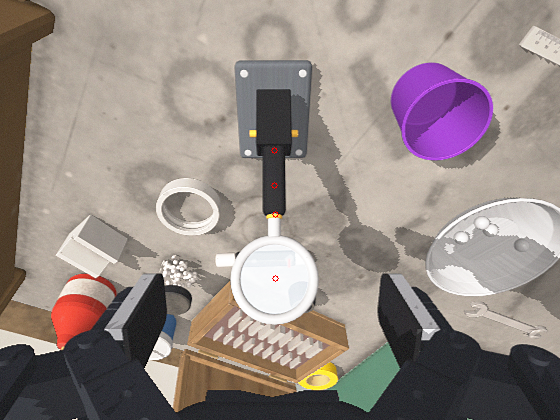

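The wrist view shows collar (275,214), lens centre (274,279) and a vertical handle, all matching the predicted points to within about 1 mm. Approaching along the tool axis.

```bash
python3 - <<'E'
from h import *
P,R=now(); Rm=frame(27,70); ax=np.array([.511,.260,.819]); g=np.array([549,-189,79])+3*ax
A=plan(P,R,[(g-60*Rm[:,2],Rm,6),(g+21*Rm[:,2],Rm,8)]); print(A[0])
E
```

```text
18.95 q [-0.56  0.21 -0.14  1.03  0.31 -1.  ] p [ 510.8 -210.3  211.5] F [-0.4  1.2 -1. ] w 85.7 g 0.0
rows 14
0,0,1.3,0.1,0.1,0, 0.1,0,1.3,0,0,0, 0,0.1,1.3,0.1,0.1,0, 0,0,1.3,0,0.1,0, 0.1,0,1.3,0.1,0,0, 0,0,1.3,0.1,0.1,0, 0,0,1,0,0,0, 0,0,1,0,0,0, 0,0,1,0,0,0, 0,0,1,0,0,0, 0,0,1,0,0,0, 0,0,1.1,0,0,0, 0,0,1,0,0,0, 0,0,1,0,0,0
max [0.1 0.1 1.3 0.1 0.1 0. ]
[ 557.28324359 -185.21717861   61.52366497]
```

Call:
arm_command(
  commands=[0, 0, 1.3, 0.1, 0.1, 0, 0.1, 0, 1.3, 0, 0, 0, 0, 0.1, 1.3, 0.1, 0.1, 0, 0, 0, 1.3, 0, 0.1, 0, 0.1, 0, 1.3, 0.1, 0, 0, 0, 0, 1.3, 0, 0.1, 0, 0, 0, 1, 0, 0, 0, 0, 0, 1, 0, 0, 0, 0, 0, 1, 0, 0, 0, 0, 0, 1, 0, 0, 0, 0, 0, 1, 0, 0, 0, 0, 0, 1, 0, 0, 0, 0, 0, 1, 0, 0, 0, 0, 0, 1, 0, 0, 0, 0, 0, 0, 0, 0, 0],
)

```text
time_s: 20.2
tcp_pos: [556.3, -182.8, 60.9]
eef_rot: [[-0.837, -0.457, 0.302], [-0.428, 0.89, 0.158], [-0.341, 0.003, -0.94]]
force: [-0.9, -0.1, 0.1]
grip_width: 85.1
grasp_force: 0.0
```

Call:
arm_command(
  commands=[0, 0, 0, 0, 0, 0, 0, 0, 0, 0, 0, 0, 0, 0, 0, 0, 0, 0, 0, 0, 0, 0, 0, 0, 0, 0, 0, 0, 0, 0, 0, 0, 0, 0, 0, 0, 0, 0, 0, 0, 0, 0, 0, 0, 0, 0, 0, 0, 0, 0, 0, 0, 0, 0, 0, 0, 0, 0, 0, 0],
  fingers=1,
  newtons=60,
)

```text
time_s: 21.03
tcp_pos: [557.5, -184.1, 64.1]
eef_rot: [[-0.836, -0.456, 0.306], [-0.428, 0.89, 0.156], [-0.343, -0.001, -0.939]]
force: [-0.9, -1.1, 4.7]
grip_width: 17.0
grasp_force: 60.5
```

```bash
python3 - <<'E'
from h import *
P,R=now(); ax=np.array([.511,.260,.819]); print((P-21*R[:,2]).round(1),"ax in tool",(R.T@ax).round(3))
plan(P,R,[(P+70*ax,R,10),(P+90*ax+[0,0,30],R,4)])
E
```

```text
21.03 q [-0.46  0.4  -0.3   0.66  0.28 -0.91] p [ 557.5 -184.1   64.1] F [-0.9 -1.1  4.7] w 17.0 g 60.5
[ 551.1 -187.4   83.8] ax in tool [-0.82  -0.002 -0.572]
rows 14
-0.6,0,-0.4,0,0,0, -0.5,0,-0.4,0,0,0, -0.6,0,-0.4,0,0,0, -0.6,0,-0.4,0,0,0, -0.6,0,-0.4,0,0,0, -0.5,0,-0.4,0,0,0, -0.6,0,-0.4,0,0,0, -0.6,0,-0.4,0,0,0, -0.6,0,-0.4,0,0,0, -0.5,0,-0.4,0,0,0, -0.7,0,-1,0,0,0, -0.7,0,-1,0,0,0, -0.6,0,-1,0,0,0, -0.7,0,-1,0,0,0
max [0.7 0.  1.  0.  0.  0. ]
```

Call:
arm_command(
  commands=[-0.6, 0, -0.4, 0, 0, 0, -0.6, 0, -0.4, 0, 0, 0, -0.5, 0, -0.4, 0, 0, 0, -0.6, 0, -0.4, 0, 0, 0, -0.6, 0, -0.4, 0, 0, 0],
)

```text
time_s: 21.45
tcp_pos: [575.8, -174.2, 92.8]
eef_rot: [[-0.836, -0.456, 0.305], [-0.429, 0.89, 0.157], [-0.343, 0.0, -0.939]]
force: [0.5, -2.2, -2.1]
grip_width: 16.8
grasp_force: 59.9
```

Call:
arm_command(
  commands=[-0.6, 0, -0.4, 0, 0, 0, -0.5, 0, -0.4, 0, 0, 0, -0.6, 0, -0.4, 0, 0, 0, -0.6, 0, -0.4, 0, 0, 0, -0.5, 0, -0.4, 0, 0, 0, -0.7, 0, -1, 0, 0, 0, -0.7, 0, -1, 0, 0, 0, -0.6, 0, -1, 0, 0, 0, -0.7, 0, -1, 0, 0, 0, 0, 0, 0, 0, 0, 0],
)

```text
time_s: 22.28
tcp_pos: [605.2, -160.3, 170.8]
eef_rot: [[-0.834, -0.457, 0.31], [-0.43, 0.89, 0.156], [-0.347, -0.003, -0.938]]
force: [1.8, -1.4, 0.1]
grip_width: 17.0
grasp_force: 59.9
```

```bash
python3 - <<'E'
from h import *
P,R=now(); C=cal("wrist"); w=viewer.camera("wrist"); CS=cal("side");CT=cal("top"); s=viewer.camera("side"); t=viewer.camera("top")
np.savez("m.npz",w=w,s=s,t=t,P=P,R=R)
g=P-21*R[:,2]; ax=R@np.array([-.82,0,-.572]); ax/=np.linalg.norm(ax)
for d in(21,69): print(d,[np.round(proj(c,g+d*ax)) for c in(C,CS,CT)])
print("pred lens",(g+69*ax).round(1))
def ell(im,ctr,r,thr):
    x,y=np.round(ctr).astype(int); x0,y0=max(x-r,0),max(y-r,0)
    m=(im[y0:y+r,x0:x+r].min(2)>thr).astype(np.uint8)
    c=cv2.convexHull(max(cv2.findContours(m,0,1)[0],key=cv2.contourArea))+[x0,y0]
    e=cv2.fitEllipse(c); return np.round(e[0],1),np.round(e[1],1),round(e[2])
L=g+69*ax
for thr in(160,180,200): print(thr,"W",ell(w,proj(C,L),75,thr),"S",ell(s,proj(CS,L),22,thr),"T",ell(t,proj(CT,L),22,thr))
E
```

```text
22.28 q [-0.39  0.34 -0.07  0.92  0.26 -0.83] p [ 605.2 -160.3  170.8] F [ 1.8 -1.4  0.1] w 17.0 g 59.9
21 [array([272., 366.]), array([281., 108.]), array([377., 194.])]
69 [array([272., 528.]), array([269.,  94.]), array([375., 180.])]
pred lens [ 633.6 -145.4  247.1]Traceback (most recent call last):
  File "<stdin>", line 13, in <module>
  File "<stdin>", line 10, in ell
ValueError: max() iterable argument is empty
```

```bash
python3 - <<'E'
from h import *
P,R=now(); h=np.array([np.cos(np.radians(9)),np.sin(np.radians(9)),0])
g=np.array([548.5,87.5,100])-69*h; print("g",g)
u=np.array([0,0,1.])
R1=frame(9,70);R2=frame(9,125)
st=[(g+100*u+21*R1[:,2],R1,10)]
for p in range(75,126,5): Rp=frame(9,p); st.append((g+100*u+21*Rp[:,2],Rp,1))
A=plan(P,R,st[:11]); B=plan(*A,st[11:]+[(g+40*u+21*R2[:,2],R2,4)]); print(B[0], "final TCP",g+21*R2[:,2])
E
```

```text
22.43 q [-0.39  0.35 -0.08  0.91  0.26 -0.83] p [ 602.5 -160.   166.9] F [-0.2 -0.5 -1. ] w 17.1 g 59.9
g [480.3495045   76.70602191 100.        ]
rows 20
-0.1,2.6,-0.1,0.6,0,1.7, 0,2.7,-0.1,0.7,0,1.7, 0,2.6,-0.2,0.6,0,1.7, 0.2,2.7,-0.2,0.6,0,1.7, 0.2,2.6,-0.2,0.6,0,1.7, 0.3,2.6,-0.2,0.7,0,1.7, 0.3,2.6,-0.3,0.6,0,1.7, 0.5,2.6,-0.3,0.6,0,1.7, 0.5,2.6,-0.4,0.6,0,1.7, 0.6,2.5,-0.3,0.7,0,1.7, 0.2,0,0,0,5,0, 0.2,0,0,0,5,0, 0.1,0,0,0,5,0, 0.2,0,-0.1,0,5,0, 0.2,0,0,0,5,0, 0.2,0,0,0,5,0, 0.2,0,0,0,5,0, 0.1,0,0,0,5,0, 0.2,0,0,0,5,0, 0.2,0,0,0,5,0
max [0.6 2.7 0.4 0.7 5.  1.7]
rows 5
0.2,0,0,0,5,0, -0.9,0,1.2,0,0,0, -0.8,0,1.3,0,0,0, -0.9,0,1.2,0,0,0, -0.8,0,1.2,0,0,0
max [0.9 0.  1.3 0.  5.  0. ]
[468.19197221  74.46171533 123.1895348 ] final TCP [468.45269457  74.82175233  82.79780707]
```

Call:
arm_command(
  commands=[-0.1, 2.6, -0.1, 0.6, 0, 1.7, 0, 2.7, -0.1, 0.7, 0, 1.7, 0, 2.6, -0.2, 0.6, 0, 1.7, 0.2, 2.7, -0.2, 0.6, 0, 1.7, 0.2, 2.6, -0.2, 0.6, 0, 1.7, 0.3, 2.6, -0.2, 0.7, 0, 1.7, 0.3, 2.6, -0.3, 0.6, 0, 1.7, 0.5, 2.6, -0.3, 0.6, 0, 1.7, 0.5, 2.6, -0.4, 0.6, 0, 1.7, 0.6, 2.5, -0.3, 0.7, 0, 1.7, 0.2, 0, 0, 0, 5, 0, 0.2, 0, 0, 0, 5, 0, 0.1, 0, 0, 0, 5, 0, 0.2, 0, -0.1, 0, 5, 0, 0.2, 0, 0, 0, 5, 0, 0.2, 0, 0, 0, 5, 0, 0.2, 0, 0, 0, 5, 0, 0.1, 0, 0, 0, 5, 0, 0.2, 0, 0, 0, 5, 0, 0.2, 0, 0, 0, 5, 0],
)

```text
time_s: 24.1
tcp_pos: [470.5, 74.6, 181.5]
eef_rot: [[-0.854, -0.156, -0.497], [-0.134, 0.988, -0.08], [0.503, -0.001, -0.864]]
force: [0.9, 0.3, -1.5]
grip_width: 17.0
grasp_force: 59.9
```

Call:
arm_command(
  commands=[0.2, 0, 0, 0, 5, 0, 0, 0, 0, 0, 0, 0, 0, 0, 0, 0, 0, 0],
)

```text
time_s: 24.35
tcp_pos: [468.8, 74.3, 179.9]
eef_rot: [[-0.807, -0.156, -0.569], [-0.127, 0.988, -0.091], [0.576, -0.001, -0.817]]
force: [-0.4, -0.4, -0.8]
grip_width: 17.1
grasp_force: 60.0
```

```bash
python3 - <<'E'
from h import *
P,R=now(); R2=frame(9,125); print(np.degrees(Ro.from_matrix(R.T@R2).as_rotvec()).round(1))
ax=R@np.array([-.82,0,-.572]); print("ax",ax.round(3))
u=np.array([0,0,1.]);h=np.array([np.cos(np.radians(9)),np.sin(np.radians(9)),0]);g=np.array([548.5,87.5,100])-69*h
plan(P,R,[(g+45*u+21*R2[:,2],R2,5)])
E
```

```text
24.35 q [ 0.16  0.73  0.46  1.91 -0.    0.  ] p [468.8  74.3 179.9] F [-0.4 -0.4 -0.8] w 17.1 g 60.0
[-0.  -0.2 -0. ]
ax [ 0.987  0.156 -0.005]
rows 5
-0.6,0,0.9,0,0,0, -0.6,0,0.8,0,-0.1,0, -0.6,0,0.9,0,0,0, -0.6,0.1,0.8,0,0,0, -0.6,0,0.9,0,-0.1,0
max [0.6 0.1 0.9 0.  0.1 0. ]
```

Call:
arm_command(
  commands=[-0.6, 0, 0.9, 0, 0, 0, -0.6, 0, 0.9, 0, 0, 0, -0.6, 0, 0.8, 0, 0, 0, -0.6, 0, 0.9, 0, 0, 0, -0.6, 0, 0.8, 0, 0, 0, 0, 0, 0, 0, 0, 0],
)

```text
time_s: 24.85
tcp_pos: [467.7, 74.0, 129.0]
eef_rot: [[-0.808, -0.157, -0.568], [-0.127, 0.988, -0.091], [0.575, -0.001, -0.818]]
force: [0.7, -0.2, -1.3]
grip_width: 17.3
grasp_force: 59.9
```

```bash
python3 - <<'E'
from h import *
P,R=now(); g=P-21*R[:,2]; ax=R@np.array([-.82,0,-.572]); y=R[:,1]; L=g+69*ax; print("pred lens",L.round(1),"butt",(g-78*ax).round(1))
o=np.zeros((600,800,3),np.uint8)
for i,n in enumerate(("side","top")):
    C=cal(n); im=viewer.camera(n); np.save(n+"f.npy",im)
    c=np.round(proj(C,L)).astype(int); print(n,c)
    x0,y0=c[0]-50,c[1]-60; k=cv2.resize(im[y0:y0+120,x0:x0+100,::-1],(400,480),interpolation=cv2.INTER_CUBIC)
    for r in np.linspace(0,2*np.pi,16,endpoint=False):
        u,v=proj(C,L+33*(np.cos(r)*ax+np.sin(r)*y)); cv2.circle(k,(int((u-x0)*4+2),int((v-y0)*4+2)),1,(0,0,255),-1)
    o[:480,400*i:400*i+400]=k; print(x0,y0)
cv2.imwrite("pics/f.png",o)
E
```

```text
24.85 q [ 0.16  0.76  0.38  1.8  -0.    0.  ] p [467.7  74.  129. ] F [ 0.7 -0.2 -1.3] w 17.3 g 59.9
pred lens [547.8  86.8 145.9] butt [402.6  63.8 146.4]
side [302 203]
252 143
top [258 226]
208 166
```

View pics/f.png

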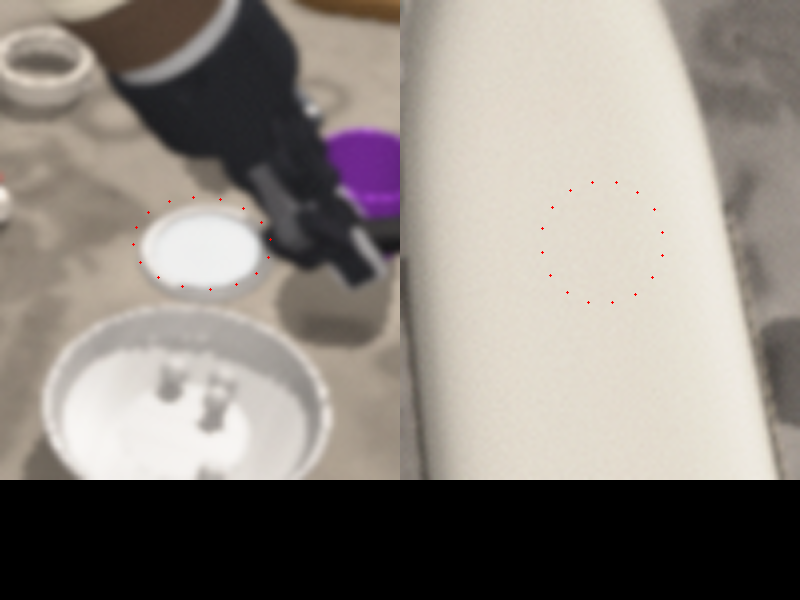

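The final side crop shows the lens ellipse centred near (203,250), against (202,243) predicted. So it sits about 3–4 mm low, which suggests a slight droop at the tip. I'll check this with the ellipse angle.

```bash
python3 - <<'E'
from h import *
P,R=now(); g=P-21*R[:,2]; y=R[:,1]; C=cal("side"); im=np.load("sidef.npy")
sub=im[190:222,284:322]
for thr in(170,185,200,215):
    m=cv2.morphologyEx((sub.min(2)>thr).astype(np.uint8),cv2.MORPH_OPEN,np.ones((3,3)))
    c=max(cv2.findContours(m,0,1)[0],key=cv2.contourArea)+[284,190]; e=cv2.fitEllipse(cv2.convexHull(c)); print(thr,np.round(e[0],1),np.round(e[1],1),round(e[2],1))
for d in(0,2.5,5):
    R2=Ro.from_rotvec(y*np.radians(d)).as_matrix(); ax=R2@R@np.array([-.82,0,-.572]); L=g+69*ax
    e=cv2.fitEllipse(np.array([proj(C,L+33*(np.cos(r)*ax+np.sin(r)*y)) for r in np.linspace(0,6.2,40)],np.float32)); print("droop",d,ax[2].round(3),np.round(e[0],1),np.round(e[1],1),round(e[2],1))
E
```

```text
24.95 q [ 0.16  0.76  0.38  1.81 -0.    0.  ] p [468.4  74.2 130.6] F [-0.   0.5 -1.3] w 17.1 g 59.9
170 [302.  204.6] [23.3 30.4] 84.2
185 [301.9 204.5] [21.5 29.8] 84.0
200 [301.6 205.1] [18.9 28.9] 90.5
215 [301.7 205.4] [17.1 28.2] 88.8
droop 0 -0.002 [301.7 202.7] [23.  34.6] 94.1
droop 2.5 -0.045 [301.6 203.9] [23.1 34.5] 90.8
droop 5 -0.089 [301.7 205. ] [23.3 34.4] 87.5
```

```bash
python3 - <<'E'
from h import *
P,R=now(); h=np.array([np.cos(np.radians(9)),np.sin(np.radians(9)),0]);g=np.array([548.5,87.5,101])-69*h
Rt=frame(9,121.5); plan(P,R,[(g+21*Rt[:,2],Rt,8)])
E
```

```text
24.95 q [ 0.16  0.76  0.38  1.81 -0.    0.  ] p [468.4  74.2 130.6] F [-0.   0.5 -1.3] w 17.1 g 59.9
rows 8
-0.4,0,0.5,0,-0.4,0, -0.3,0,0.5,0,-0.5,0, -0.3,0,0.4,0,-0.4,0, -0.4,0,0.5,0,-0.5,0, -0.3,0,0.5,0,-0.4,0, -0.4,0.1,0.5,-0.1,-0.4,0, -0.3,0,0.5,0,-0.5,0, -0.3,0,0.5,0,-0.4,0
max [0.4 0.1 0.5 0.1 0.5 0. ]
```

Call:
arm_command(
  commands=[-0.4, 0, 0.5, 0, -0.4, 0, -0.3, 0, 0.5, 0, -0.5, 0, -0.3, 0, 0.4, 0, -0.4, 0, -0.4, 0, 0.5, 0, -0.5, 0, -0.3, 0, 0.5, 0, -0.4, 0, -0.4, 0.1, 0.5, 0, -0.4, 0, -0.3, 0, 0.5, 0, -0.5, 0, -0.3, 0, 0.5, 0, -0.4, 0, 0, 0, 0, 0, 0, 0, 0, 0, 0, 0, 0, 0, 0, 0, 0, 0, 0, 0],
)

```text
time_s: 25.87
tcp_pos: [469.9, 75.3, 83.4]
eef_rot: [[-0.843, -0.157, -0.515], [-0.133, 0.988, -0.083], [0.522, -0.001, -0.853]]
force: [-0.3, -0.4, -1.1]
grip_width: 17.0
grasp_force: 59.9
```

```bash
python3 - <<'E'
from h import *
P,R=now(); g=P-21*R[:,2]; y=R[:,1]; C=cal("side"); im=viewer.camera("side")
for d in(0,3.5,6):
    ax=Ro.from_rotvec(y*np.radians(d)).as_matrix()@R@np.array([-.82,0,-.572]); L=g+69*ax
    e=cv2.fitEllipse(np.array([proj(C,L+33*(np.cos(r)*ax+np.sin(r)*y)) for r in np.linspace(0,6.2,40)],np.float32)); print("droop",d,"slope",ax[2].round(3),L.round(1),np.round(e[0],1),round(e[2],1))
x,yy=np.round(proj(C,L)).astype(int); sub=im[yy-14:yy+15,x-18:x+19].min(2)
for thr in(185,200,215):
    m=cv2.morphologyEx((sub>thr).astype(np.uint8),cv2.MORPH_OPEN,np.ones((3,3)))
    c=max(cv2.findContours(m,0,1)[0],key=cv2.contourArea)+[x-18,yy-14]; e=cv2.fitEllipse(cv2.convexHull(c)); print(thr,np.round(e[0],1),np.round(e[1],1),round(e[2],1))
# cup check at place
T=viewer.camera("top"); CT=cal("top"); c=proj(CT,(517,254,58)); a,b=np.round(c).astype(int)
m=(T[b-25:b+25,a-25:a+25].min(2)>175).astype(np.uint8); k=max(cv2.findContours(m,0,1)[0],key=cv2.contourArea)+[a-25,b-25]; e=cv2.fitEllipse(cv2.convexHull(k)); print("cup",c,np.round(e[0],1),np.round(e[1],1),onz(CT,*e[0],58).round(0))
E
```

```text
25.87 q [ 0.16  0.75  0.27  1.64 -0.    0.  ] p [469.9  75.3  83.4] F [-0.3 -0.4 -1.1] w 17.0 g 59.9
droop 0 slope 0.06 [548.7  87.8 105.5] [300.3 218.9] 99.1
droop 3.5 slope -0.001 [548.8  87.9 101.3] [300.1 220.4] 94.4
droop 6 slope -0.044 [548.7  87.8  98.3] [300.1 221.5] 91.0
185 [300. 220.] [22.3 28.9] 93.1
200 [300.1 220. ] [20.8 28.4] 91.6
215 [300.  220.8] [18.2 27.9] 92.9
cup (np.float64(187.8714965404804), np.float64(240.55206047979496)) [183.2 240. ] [21.4 26.4] [519. 265.  58.]
```

```bash
python3 - <<'E'
from h import *
C=cal("side"); im=viewer.camera("side"); cx,cy=516.5,253.5
q=np.array([proj(C,(cx+33*np.cos(a),cy+33*np.sin(a),58)) for a in np.linspace(0,6.28,60)]);f=max(proj(C,(cx+28*np.cos(a),cy+28*np.sin(a),0))[1] for a in np.linspace(0,6.28,60));print("pred",q.min(0).round(1),q.max(0).round(1),"foot",round(f,1))
x0,y0,x1,y1=int(q[:,0].min())-12,int(q[:,1].min())-10,int(q[:,0].max())+12,int(f)+8
for t in(160,175):
    m=(im[y0:y1,x0:x1].min(2)>t).astype(np.uint8); print(t,cv2.boundingRect(max(cv2.findContours(m,0,1)[0],key=cv2.contourArea)+[x0,y0]))
m=(im[y0:y1,x0:x1].min(2)>165)
for r in m[::2]: print("".join(".#"[int(v)] for v in r))
E
```

```text
pred [294.4 288.8] [331.8 320.4] foot 335.9
160 (293, 290, 40, 46)
175 (294, 291, 39, 44)
.............................................................
.............................................................
.............................................................
.............................................................
.............................................................
.............................................................
...................................#.........................
....................#####################....................
..................##########################.................
................##############################...............
................###############################..............
................###########################.#####............
.................##########################...####...........
.................##########################...####...........
............#....#########################.....####..........
............###..#########################.....####..........
............######
[... 335 characters left out ...]
..................
..................########################...................
..................########################...................
..................#######################....................
..................######################.....................
..................#####################......................
....................##################.......................
.......................############..........................
.............................................................
.............................................................
.............................................................
.............................................................
```

The cup's outline matches an upright, standing cup (293–333 by 290–336, against 294–332 by 289–336 predicted). Handing in.

```bash
python3 -c "
from h import *
print(manip.close_job())"
```

```text
the job is handed in; nothing more can be done
None
```

I handed the job in at about 26 s: four balls tipped into the dish, the empty cup standing upright to its left and released, and the magnifier held over the middle of the dish, lens level to about 1° by the side camera and about 10 cm above the bench.

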